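Feel out the slicer gauge's hidden notch and drive its index pin home

TASK

Lock the slicer's thickness gauge on the sloping panel: turn its bar knob slowly clockwise until you feel the resistance dip where the hidden notch is, and leave it resting in that notch. Then drive the gauge's index pin fully home with the face of the wooden pounder, never with the hand, and stand the pounder upright on the worktop again. Leave the two jars, the shaker and the round bun where they are.

Things in the scene. Friction and masses are not known exactly. Their poses are not given: they have to be found in the camera images.
- gauge_head: Fixed thickness gauge: a pale 250x190 mm slab sloping at 30 degrees on a pedestal, with a black bar knob low on it and a steel index pin 80 mm further up the slope. Origin under its middle on the worktop; x points to the slope's high edge; the panel's middle is 125 mm above the origin.
- dial_grip (a point): Grip of the black bar knob (50 long, 16 thick, 36 mm tall), on its axis, 28 mm off the panel; the bar spans 7 to 43 mm off it, on a low disc of 22 mm radius. z: out of the panel along the knob's axis, 30 degrees from vertical; x: along the bar to its white mark, roughly upslope at the start; y: across the bar, to pinch. Clockwise, seen from outside, is a positive turn about -z.
- dial: The knob as a whole, axes as dial_grip, origin on the panel. Its one notch lies hidden 0.35 to 1.4 rad clockwise of the start, new each time. It drags lightly (about 0.05 N m); in the last 0.1 rad before the notch's middle it is drawn on, by up to about 0.35 N m; just past it it resists by about 0.5. Let go within 0.05 rad of the middle, it centres itself.
- pin_top (a point): Centre of the top of the steel index pin's round head (20 mm across), on the panel 80 mm up the slope from the knob's axis; it stands 24 mm out of the panel at the start and 10 mm when home. z axis: out of the panel, parallel to the knob's axis; the pin moves along -z.
- index_pin: The index pin itself: origin on its axis, at the panel's surface at the start; axes as pin_top. Joint value 0 at the start, grows along -z to 0.014 m fully home. It is stiff (7 to 10 N to drive, pushes of up to 20 N are fine) and stays where it is left. With the knob not in the notch it stops after about 3 mm; with the knob in the notch it goes in all 14 mm.
- pounder_grip (a point): Loose turned wooden pounder, 134 mm tall, about 0.16 kg, standing upright on its striking face: a head 48 mm across and 54 mm tall below, a round handle 27 mm across above (62 to 128 mm up). This point is on its axis in the handle, 100 mm above the striking face; z axis along the handle, away from the face.
- pounder_face (a point): Centre of the pounder's flat striking face, 44 mm across, on its underside as it stands; z axis into the pounder.
- pounder: The pounder as a whole; origin at the centre of its striking face, z along the handle.
- jam_jar: Bystander: red jam jar with a white lid, 72 mm across, 102 mm tall; origin under its centre.
- honey_jar: Bystander: honey jar with a grey lid, 71 mm across, 110 mm tall; origin under its centre.
- sugar_shaker: Bystander: sugar shaker, 44 mm across, 90 mm tall; origin under its centre.
- kaiser_a: Bystander: round bun, 98 mm across, 66 mm tall; origin under its centre.
Things that resemble listed ones, but are neither listed nor needed, are in the scene too. Leave any black or yellow look-alike of the pounder alone.

How it is judged:
On the way:
1. the index pin is driven down into the notch with the pounder in contact with it (value of joint index_pin above 0.008 m and contact force between pounder and index_pin above 0.5 N).
At the end, for the whole second after the job is handed in: The index pin is at least 11 mm down of its 14 mm travel; the pounder stands upright (within 0.12 rad) on its striking face on the worktop, released and at rest (value of joint index_pin above 0.011 m and angle between pounder_grip's own z axis and vertical below 0.12 rad and height (world z) of pounder_face below 0.01 m and linear speed of pounder below 0.03 m/s); the robot touches nothing.
It fails at once if the index pin is pushed by the hand or arm instead of the pounder (contact force between any of the arm, the fingers and index_pin above 2 N).
It fails at once if a jar, the shaker or the round bun is shifted by more than 40 mm (distance of any of jam_jar, honey_jar, sugar_shaker, kaiser_a from where it was at the start of the episode above 0.04 m).
It also fails if it takes over 72 s, if anything falls off the work surface, if the arm or the gripper's body presses on something with over 40 N, if the wrist force passes 120 N, or if a joint passes its speed limit or range.

ROBOT

A 6-joint arm with a two-finger parallel gripper is mounted at the origin on a cart in front of the work surface, level with it; the furniture and walls round the work are solid. World frame = base frame: x ahead of the robot, y to its left, z up, the work surface at z = 0. Lengths are in m, angles in rad, forces in N, time in s.
With the tool pointing down it reaches from about 0.375 to 0.975 m from the base axis. Payload 3.8 kg.
Tool frame: the origin (TCP) lies between the finger pads; the fingertips stand 8 mm ahead of it and the grasp point (between the pads) lies 11 mm behind it; z points along the fingers, y is the direction in which the jaws open and shut (so a half turn about z gives the same grasp; the last joint's range is limited). The gripper opens to 85 mm and grips with 20 to 120 N. Pads are 22 mm wide; open, the fingers measure 114 mm over their backs; the gripper's body (76 mm by 85 mm) begins 54 mm behind the grasp point. The pads swing forward as they close: fully open they stand 13 mm farther back than shut.
Start: joints at [1.177, 0.264, 1.604, -0, 1.274, -0.037], TCP at [0.236, 0.632, 0.239] pointing down, gripper open.
Joint ranges: [-2.63, 2.63], [-0.94, 2.18], [0.31, 2.57], [-1.31, 4.45], [0, 2.66], [-2.55, 2.55]. Speed limits (rad/s): [2.57, 2.57, 3.14, 3.14, 3.14, 3.14].

INTERFACE

Orientations are given as a unit quaternion [x, y, z, w].
In Python, from bench import arm gives the robot as it stands.
- The arm moves only by the shell command python3 -m inch 'ROWS'. ROWS is JSON, a list of rows, each a list of 7 numbers: the turn, a rotation vector about the world's x, y, z in degrees, then the shift along the world's x, y, z in m, then the opening, from -1 (shut) to 1 (fully open). A call has 1 to 5 rows; each row shifts and turns the commanded pose from where the row before left it; what a row does not reach is not made up. A row lasts 1/12 s, in which the tool goes at most 41.7 mm and 7.16 degrees, less where a joint would pass 70% of its speed; a pose out of reach is approached as far as the arm can. A call with a gripper value outside its range is refused whole. The fingers move at their own pace and stop on an object; the grip force is fixed at half the most. Time passes only in rows, so rows that do not move let the fingers close. It gives the time, the measured TCP pose, the force and the opening at its end, in the units of the state.
- arm.read_state(): the state, without advancing time (a new reading comes with each control period).
- arm.grab_frame(name): name is "scene" or "top" or "wrist"; returns (picture, depth): 384x512x3 uint8, red, green, blue; 384x512 float32, m along the optical axis (not along the pixel's ray), 0 where there is no reading.
- arm.get_calibration(name): a dict with "fx", "fy", "cx", "cy" (pixels), "world_from_camera" (4x4, takes a point from camera to world coordinates). Camera axes: x right, y down, z forward; pixel columns grow to the right and rows downward; lengths in m; the calibration is good to about 2 mm. The wrist camera is an equidistant fisheye: a pixel r from the principal point sees the ray r / f radians off the axis. A picture is of the moment at which its call begins: read the wrist's pose just before it. get_calibration takes no time and is no camera call; for the wrist camera it gives the pose at the moment of the call.
- arm.hand_in(): hands the job in, once; it reports no verdict.
The state is a dict: "clock": time; "joints": joint angles; "qvel": joint speeds; "joint_efforts": joint torques, N m; "position": TCP position; "tool_rot": TCP orientation; "wrist_force": force on the tool from outside, world axes, zero at the start; "torque": the same for the moment, N m; "opening": opening from 0.0 (shut) to 1.0 (fully open).
Only numpy, scipy, OpenCV 4.12 (cv2) and the standard library are available. Lean on these libraries where they do the work, as an engineer would, in place of code of your own. Each camera call takes 0.05 s, during which the arm holds its last target.

## Working session

There is one attempt and no reset: what is moved stays moved. The work goes in short steps, Python scripts to look and compute and a shell command to move; the robot and the scene stay as the last step left them, time stands still between calls to the robot, and variables do not carry over. Pictures are saved under pics/ and viewed, and the job is handed in when it is done.

```bash
ls; mkdir -p pics
python3 - <<'E'
from bench import arm
import cv2,json
s=arm.read_state();print({k:(v if not hasattr(v,'tolist') else v.tolist()) for k,v in s.items()})
for n in ("scene","top","wrist"):
    c=arm.get_calibration(n);print(n,c)
    p,d=arm.grab_frame(n);cv2.imwrite(f"pics/{n}0.png",p[:,:,::-1])
    import numpy as np; np.savez(f"{n}0.npz",p=p,d=d,**{k:np.array(v) for k,v in c.items()})
E
```

```text
pics
{'clock': 0.0, 'joints': [1.1771340330008404, 0.26471413806279603, 1.6053858080175245, 1.4815804186676015e-05, 1.2736546488749005, -0.0369037712530259], 'qvel': [-4.137319680127365e-06, 0.00048369301782647835, 0.0004190598698111009, 0.0004837256915722765, 0.00048643455374145357, 0.002228925709776146], 'joint_efforts': [0.00010995374168487615, -51.51031136512756, -36.73142910003662, -4.396127110339876e-05, 0.01267600106075406, -1.2645583353787515e-05], 'position': [0.23546591880106618, 0.631848351705225, 0.23798188856393096], 'tool_rot': [0.17743682380528672, 0.9841315994370827, -0.0010545046644629852, -0.00023783862960580947], 'wrist_force': [-0.7959899335853557, 0.46022789994192204, -0.11320112395421222], 'torque': [-0.003788477129277025, -0.017427588736046676, -0.017676502780586162], 'opening': 0.9981474841646877}
scene {'fx': 378.1893403959961, 'fy': 378.1893403959961, 'cx': 255.77496967453405, 'cy': 191.66434766564015, 'world_from_camera': array([[ 0.67347386, -0.3080153 ,  0.67198179, -0.01662676],
       [-0.73899691, -0.30242129,  0.60201738, -0.60089699],
       [ 0.0177
[... 253 characters left out ...]
953e-01, -9.71852305e-01,  2.11077184e-01,
         3.14876434e-01],
       [-9.94509665e-01,  1.02469986e-01, -2.12232932e-02,
        -7.22160676e-02],
       [-1.00316964e-03, -2.12139104e-01, -9.77238965e-01,
         1.27003477e+00],
       [ 0.00000000e+00,  0.00000000e+00,  0.00000000e+00,
         1.00000000e+00]])}
wrist {'fx': 297.3186396354542, 'fy': 297.3186396354542, 'cx': 257.6156537028888, 'cy': 191.65432566339075, 'world_from_camera': array([[ 0.34993917,  0.89870765,  0.26432392,  0.16885651],
       [ 0.93676978, -0.33504785, -0.10102139,  0.65743105],
       [-0.00222754,  0.282962  , -0.95912853,  0.371319  ],
       [ 0.        ,  0.        ,  0.        ,  1.        ]])}
```

View pics/scene0.png

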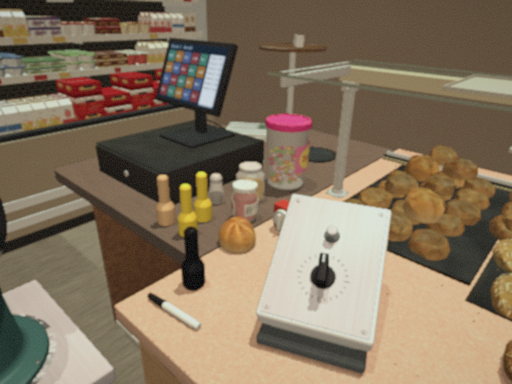

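View pics/top0.png

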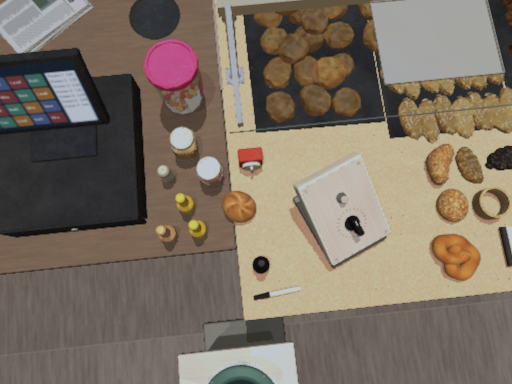

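View pics/wrist0.png

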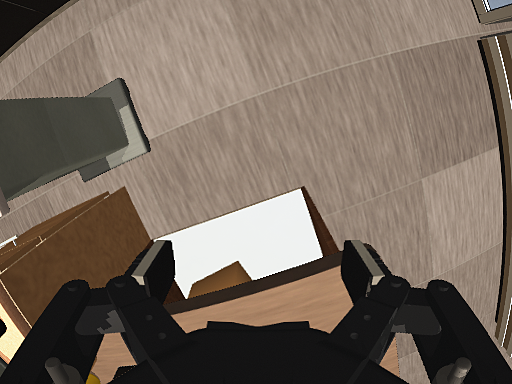

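The scene picture shows the gauge at (330,270), with its knob at (322,275) and pin at (332,234). The natural wood pounder is at (165,200), next to two yellow look-alikes, and the black look-alike is at (193,260). In the top view the knob is at (353,225), the pin at (342,199) and the pounder at (165,233).

```bash
cat > h.py <<'E'
import numpy as np, cv2
def load(n,i=0):
    z=np.load(f"{n}{i}.npz"); return z
def pts(z):
    d=z['d'];h,w=d.shape;u,v=np.meshgrid(np.arange(w),np.arange(h))
    P=np.stack([(u-z['cx'])/z['fx']*d,(v-z['cy'])/z['fy']*d,d],-1)
    T=z['world_from_camera'];return P@T[:3,:3].T+T[:3,3]
def ray(z,u,v):
    T=z['world_from_camera'];r=T[:3,:3]@np.array([(u-z['cx'])/z['fx'],(v-z['cy'])/z['fy'],1]);return T[:3,3],r
def onplane(z,u,v,n,c):
    o,r=ray(z,u,v);return o+r*((c-n@o)/(n@r))
def tri(z1,a,z2,b):
    o1,r1=ray(z1,*a);o2,r2=ray(z2,*b)
    s=np.linalg.lstsq(np.stack([r1,-r2],1),o2-o1,rcond=None)[0]
    p,q=o1+r1*s[0],o2+r2*s[1];return (p+q)/2,np.linalg.norm(p-q)
E
python3 - <<'E'
from h import *
for n in("scene","top"):
    z=load(n);P=pts(z);p=z['p'].astype(int)
    x0,x1,y0,y1=(265,390,195,345) if n=="scene" else (293,388,150,268)
    sub=np.zeros(p.shape[:2],bool);sub[y0:y1,x0:x1]=1
    m=sub&(p.min(-1)>140)&(p.max(-1)-p.min(-1)<45)&(z['d']>0)&(P[...,2]>.06)
    Q=P[m];
    for _ in range(5):
        c=Q.mean(0);_,_,V=np.linalg.svd(Q-c);nn=V[2]*np.sign(V[2][2]);Q=Q[abs((Q-c)@nn)<.004]
    mm=m&(abs((P-c)@nn)<.004)
    print(n,len(Q),"n",nn.round(4),"tilt",np.degrees(np.arccos(nn[2])).round(2),"c",c.round(4))
    up=np.array([0,0,1])-nn*nn[2];up/=np.linalg.norm(up);si=np.cross(nn,up)
    a=Q@up;b=Q@si;pr=lambda q:np.percentile(q,[.5,99.5])
    ra,rb=pr(a),pr(b);print("ext",np.ptp(ra),np.ptp(rb));print("mid",(up*ra.mean()+si*rb.mean()+nn*(c@nn)).round(4),"up",up.round(4))
    cv2.imwrite(f"pics/{n}_crop.png",cv2.resize(z['p'][y0:y1,x0:x1,::-1],None,fx=5 if n=="top" else 4,fy=5 if n=="top" else 4,interpolation=cv2.INTER_CUBIC))
z=load("top");cv2.imwrite("pics/top_left.png",cv2.resize(z['p'][120:290,140:300,::-1],None,fx=3.5,fy=3.5,interpolation=cv2.INTER_CUBIC))
z=load("scene");cv2.imwrite("pics/sc_left.png",cv2.resize(z['p'][150:310,140:300,::-1],None,fx=3.5,fy=3.5,interpolation=cv2.INTER_CUBIC))
E
```

```text
scene 13106 n [-0.4609 -0.1955  0.8656] tilt 30.05 c [ 0.4654 -0.3391  0.1189]
ext 0.24315756237784358 0.1840784525827508
mid [ 0.4722 -0.3309  0.1244] up [0.7969 0.338  0.5007]
top 4347 n [-0.4541 -0.1907  0.8703] tilt 29.51 c [ 0.4757 -0.3275  0.1284]
ext 0.2413951627290338 0.18529483232440208
mid [ 0.476  -0.3289  0.1282] up [0.8024 0.337  0.4926]
```

View pics/top_crop.png

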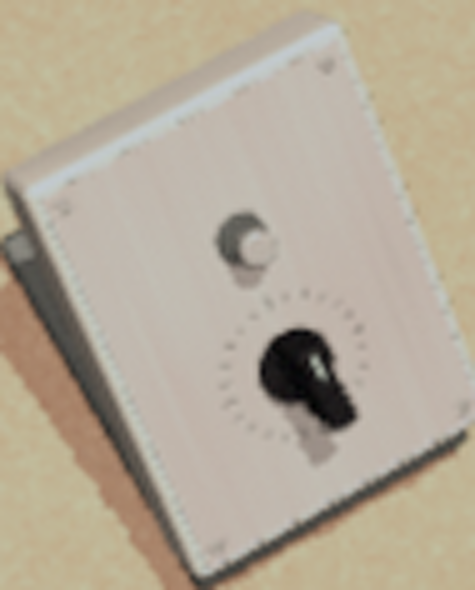

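View pics/scene_crop.png

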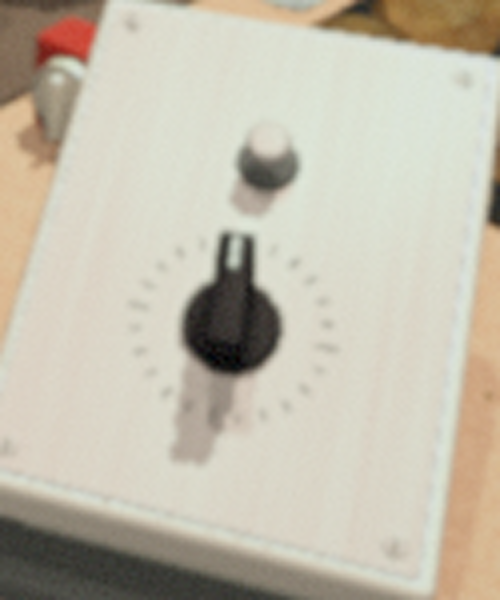

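View pics/top_left.png

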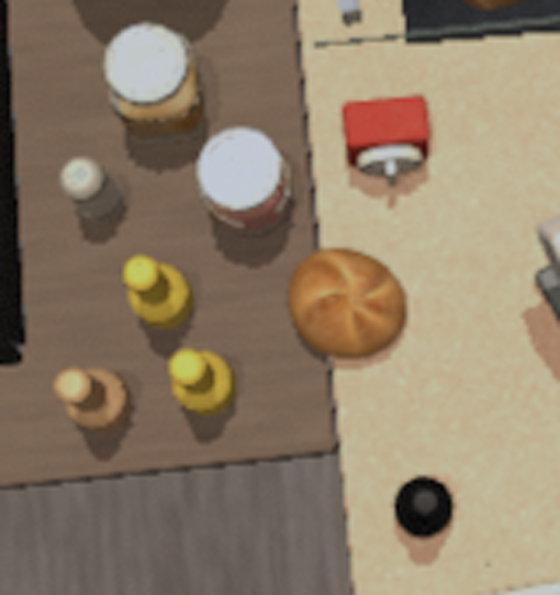

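View pics/sc_left.png

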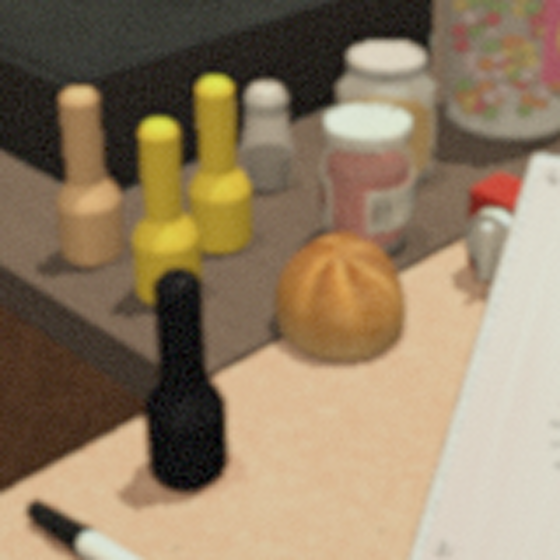

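```bash
cat > g.py <<'E'
from h import *
az=np.radians(22.9);t=np.radians(30)
h=np.array([np.cos(az),np.sin(az),0])
N=-h*np.sin(t)+np.array([0,0,np.cos(t)]);U=h*np.cos(t)+np.array([0,0,np.sin(t)]);S=np.cross(N,U)  # S: left looking upslope
E
python3 - <<'E'
from g import *
mids={"scene":np.array([.4722,-.3309,.1244]),"top":np.array([.476,-.3289,.1282])}
for n in("scene","top"):
    z=load(n);P=pts(z);M=mids[n];L=np.stack([(P-M)@U,(P-M)@S,(P-M)@N],-1)
    k=(abs(L[...,0])<.12)&(abs(L[...,1])<.09)
    print(n,"panel off",np.median(L[k][:,2]))
    for lo,hi in((.034,.05),(.012,.034)):
        m=k&(L[...,2]>lo)&(L[...,2]<hi)
        nn,lab,st,ce=cv2.connectedComponentsWithStats(m.astype(np.uint8))
        for i in range(1,nn):
            if st[i,4]<8: continue
            q=L[lab==i];mean=q.mean(0);C=np.cov((q[:,:2]-mean[:2]).T);w,v=np.linalg.eigh(C)
            print(lo,"n",len(q),"mean",mean.round(4),"min",q.min(0).round(4),"max",q.max(0).round(4),"axis ang(U->S deg)",np.degrees(np.arctan2(v[1,1],v[0,1])).round(1),"col",z['p'][lab==i].mean(0).round(0))
# pounder, masks
for n,box in(("top",(150,182,215,250)),("scene",(150,180,170,232))):
    z=load(n);P=pts(z);p=cv2.cvtColor(z['p'],cv2.COLOR_RGB2HSV).astype(int);x0,x1,y0,y1=box
    sub=np.zeros(p.shape[:2],bool);sub[y0:y1,x0:x1]=1
    for lo,hi in((.0,.02),(.005,.05),(.065,.12),(.125,.16)):
        m=sub&(P[...,2]>lo)&(P[...,2]<hi)&(z['p'][...,0].astype(int)>120)
        q=P[m]
        if len(q): print(n,lo,len(q),q.mean(0).round(4),q.min(0).round(4),q.max(0).round(4))
E
```

```text
scene panel off 0.00018131730294638923
0.034 n 299 mean [-0.0366 -0.0002  0.0411] min [-0.0596 -0.009   0.034 ] max [-0.0099  0.0093  0.0445] axis ang(U->S deg) -176.1 col [75. 73. 68.]
0.012 n 94 mean [0.0439 0.0004 0.0217] min [ 0.0355 -0.0093  0.0168] max [0.0534 0.0099 0.0247] axis ang(U->S deg) 68.4 col [195. 191. 178.]
0.012 n 56 mean [-0.0572 -0.0028  0.0232] min [-0.0594 -0.009   0.0121] max [-0.0455  0.0055  0.0336] axis ang(U->S deg) 126.1 col [25. 24. 23.]
top panel off -0.00014028509625904758
0.034 n 116 mean [-0.0357  0.0004  0.0411] min [-0.0628 -0.0092  0.0343] max [-0.0128  0.0092  0.0462] axis ang(U->S deg) -175.8 col [56. 53. 51.]
0.012 n 47 mean [0.0427 0.     0.022 ] min [ 0.0323 -0.0098  0.0168] max [0.0516 0.0084 0.0275] axis ang(U->S deg) 134.1 col [175. 168. 158.]
0.012 n 57 mean [-0.0298  0.0051  0.0236] min [-0.061  -0.0058  0.0121] max [-0.0126  0.0089  0.0337] axis ang(U->S deg) 174.8 col [19. 18. 18.]
top 0.0 233 [0.4914 0.1785 0.002 ] [0.4342 0.1228 0.    ] [0.5416 0.2179 0.0082]
top 0.005 23 [0.489  0.158  0.0313] [0.4548 0.1359 0.0052] [0.5303 0.2016 0.049 ]
top 0.065 8 [0.4755 0.1495 0.0741] [0.4652 0.1456 0.0653] [0.4857 0.1657 0.094 ]
top 0.125 81 [0.476  0.1578 0.1329] [0.4638 0.1469 0.1258] [0.4898 0.1712 0.1386]
scene 0.0 143 [0.469  0.1482 0.0093] [0.4338 0.0779 0.    ] [0.557  0.2479 0.0197]
scene 0.005 327 [0.4663 0.1401 0.0285] [0.4511 0.0726 0.0052] [0.5424 0.2235 0.05  ]
scene 0.065 207 [0.4725 0.1537 0.093 ] [0.4609 0.1442 0.0653] [0.5326 0.2416 0.12  ]
scene 0.125 51 [0.4725 0.1534 0.1295] [0.4617 0.0806 0.1251] [0.4877 0.1685 0.1335]
```

```bash
cat >> g.py <<'E'
M=np.array([.474,-.330,.1255])
from scipy.spatial.transform import Rotation as Ro
b=np.cos(np.radians(4))*U+np.sin(np.radians(4))*S
Rk=Ro.from_matrix(np.stack([b,-np.cross(N,b),-N],1))
K=M-.036*U; PIN=M+.0435*U
def now():
    from bench import arm
    s=arm.read_state();return s,np.array(s['position']),Ro.from_quat(s['tool_rot'])
def rep(Pt=None,Rt=None):
    s,p,R=now();np.set_printoptions(suppress=True,precision=4)
    print("t",round(s['clock'],2),"pos",p,"J",np.array(s['joints']).round(2),"F",np.array(s['wrist_force']).round(1),"T",np.array(s['torque']).round(2),"op",round(s['opening'],3))
    if Pt is not None: print("d",Pt-p)
    if Rt is not None: print("rotvec deg",np.degrees((Rt*R.inv()).as_rotvec()).round(2))
E
python3 - <<'E'
from g import *
print("N",N,"U",U,"S",S);print("K",K,"pin",PIN)
Pt=K+.10*N;print("pre",Pt,"grasp",K+.018*N);rep(Pt,Rk)
E
```

```text
N [-0.4605927  -0.19456198  0.8660254 ] U [0.79776996 0.33699123 0.5       ] S [-3.89123950e-01  9.21185406e-01 -2.77555756e-17]
K [ 0.44528028 -0.34213168  0.1075    ] pin [ 0.50870299 -0.31534088  0.14725   ]
pre [ 0.39922101 -0.36158788  0.19410254] grasp [ 0.43698961 -0.3456338   0.12308846]
t 0.15 pos [0.2355 0.6319 0.2382] J [ 1.18  0.26  1.61  0.    1.27 -0.04] F [-0.8 -1.1 -0.6] T [ 0.   -0.06 -0.01] op 0.998
d [ 0.1637 -0.9935 -0.0441]
rotvec deg [  37.73   -0.64 -128.98]
```

```bash
python3 -m inch '[[1.89,-0.03,-6.45,0.02,-0.035,0.01,1],[1.89,-0.03,-6.45,0.02,-0.035,0.01,1],[1.89,-0.03,-6.45,0.02,-0.035,0.01,1],[1.89,-0.03,-6.45,0.02,-0.035,0.01,1],[1.89,-0.03,-6.45,0.02,-0.035,0.01,1]]'
python3 -m inch '[[1.89,-0.03,-6.45,0.02,-0.035,0.01,1],[1.89,-0.03,-6.45,0.02,-0.035,0.01,1],[1.89,-0.03,-6.45,0.02,-0.035,0.01,1],[1.89,-0.03,-6.45,0.02,-0.035,0.01,1],[1.89,-0.03,-6.45,0.02,-0.035,0.01,1]]'
python3 -c "
from g import *
rep(K+.1*N,Rk)"
```

```text
clock: 0.57
position: [0.3362, 0.4557, 0.2891]
tool_rot: [0.445, 0.892, 0.081, -0.013]
wrist_force: [0.8, -0.6, 0.9]
opening: 1.001
clock: 0.98
position: [0.436, 0.2805, 0.3397]
tool_rot: [0.672, 0.724, 0.154, -0.025]
wrist_force: [-0.0, 1.3, 1.0]
opening: 1.003
t 0.98 pos [0.436  0.2805 0.3397] J [ 0.41 -0.27  1.98  0.18  1.17  0.29] F [-0.   1.3  1. ] T [-0.17  0.07 -0.02] op 1.003
d [-0.0368 -0.6421 -0.1456]
rotvec deg [ 18.81  -0.18 -64.14]
```

```bash
python3 -m inch '[[1.89,-0.03,-6.45,0,-0.038,0,1],[1.89,-0.03,-6.45,0,-0.038,0,1],[1.89,-0.03,-6.45,0,-0.038,0,1],[1.89,-0.03,-6.45,0,-0.038,0,1],[1.89,-0.03,-6.45,0,-0.038,0,1]]'
python3 -m inch '[[1.89,-0.03,-6.45,0,-0.038,0,1],[1.89,-0.03,-6.45,0,-0.038,0,1],[1.89,-0.03,-6.45,0,-0.038,0,1],[1.89,-0.03,-6.45,0,-0.038,0,1],[1.89,-0.03,-6.45,0,-0.038,0,1]]'
python3 -c "
from g import *
rep(K+.1*N,Rk)"
```

```text
clock: 1.4
position: [0.435, 0.0909, 0.3391]
tool_rot: [0.842, 0.494, 0.215, -0.035]
wrist_force: [1.0, -0.2, 0.5]
opening: 1.001
clock: 1.82
position: [0.4349, -0.0994, 0.3393]
tool_rot: [0.94, 0.221, 0.256, -0.042]
wrist_force: [0.9, -0.3, -0.5]
opening: 1.002
t 1.82 pos [ 0.4349 -0.0994  0.3393] J [-0.61 -0.49  2.18  0.47  1.19  0.37] F [ 0.9 -0.3 -0.5] T [-0.1   0.21  0.02] op 1.002
d [-0.0357 -0.2622 -0.1452]
rotvec deg [-0.03  0.11  0.43]
```

```bash
python3 -m inch '[[0,0,0.4,-0.004,-0.034,-0.01,1],[0,0,0,-0.004,-0.034,-0.01,1],[0,0,0,-0.004,-0.034,-0.01,1],[0,0,0,-0.004,-0.034,-0.015,1],[0,0,0,-0.004,-0.034,-0.02,1]]'
python3 -m inch '[[0,0,0,-0.004,-0.033,-0.025,1],[0,0,0,-0.004,-0.032,-0.025,1],[0,0,0,-0.004,-0.02,-0.025,1],[0,0,0,-0.004,-0.007,-0.005,1],[0,0,0,0,0,0,1]]'
python3 - <<'E'
from g import *
from bench import arm
rep(K+.1*N,Rk)
c=arm.get_calibration("wrist");p,d=arm.grab_frame("wrist");cv2.imwrite("pics/wrist1.png",p[:,:,::-1])
np.savez("wrist1.npz",p=p,d=d,**{k:np.array(v) for k,v in c.items()})
E
```

```text
clock: 2.23
position: [0.4155, -0.2701, 0.275]
tool_rot: [0.939, 0.227, 0.256, -0.041]
wrist_force: [0.8, 0.8, 1.6]
opening: 0.997
clock: 2.65
position: [0.3982, -0.3594, 0.1915]
tool_rot: [0.939, 0.226, 0.255, -0.045]
wrist_force: [-0.6, 0.5, -0.0]
opening: 1.001
t 2.65 pos [ 0.3982 -0.3594  0.1915] J [-1.11 -0.    2.09  0.59  1.11 -0.29] F [-0.6  0.5 -0. ] T [-0.08  0.19  0.01] op 1.001
d [ 0.001  -0.0021  0.0026]
rotvec deg [-0.26 -0.1  -0.21]
```

View pics/wrist1.png

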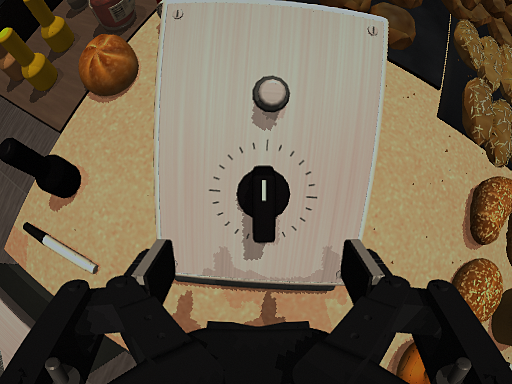

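The wrist view shows the bar knob at (264,167–242), almost vertical between the jaws, with the pin at (271,93). Next I'll measure how far the bar is off the jaws' centre.

```bash
cat >> g.py <<'E'
def fray(z,u,v):
    T=z['world_from_camera'];a=np.array([u-z['cx'],v-z['cy']]);r=np.hypot(*a);th=r/z['fx'];a=a/max(r,1e-9)
    return T[:3,3],T[:3,:3]@np.array([a[0]*np.sin(th),a[1]*np.sin(th),np.cos(th)])
def fplane(z,u,v,off):
    o,r=fray(z,u,v);P0=M+off*N;return o+r*(((P0-o)@N)/(r@N))
E
python3 - <<'E'
from g import *
z=load("wrist",1);p=z['p'].astype(int);d=z['d']
s,pos,R=now()
for nm,u,v,off in(("bar top far",264,167,.043),("mark",264,190,.043),("bar near",264,240,.043),("pin",271.5,93,.024)):
    q=fplane(z,u,v,off);print(nm,"tool",R.inv().apply(q-pos).round(4),"panel u,s",((q-M)@U).round(4),((q-M)@S).round(4),"depth",d[int(v),int(u)])
# bar sides rows
for v in range(170,244,8):
    row=p[v,225:305].max(-1);i=np.where(row<45)[0]
    if len(i): print(v,225+i.min(),225+i.max())
E
python3 -c "
import cv2;a=cv2.imread('pics/wrist1.png')[70:270,190:340];cv2.imwrite('pics/w1c.png',cv2.resize(a,None,fx=3,fy=3))"
```

```text
bar top far tool [0.031  0.0041 0.056 ] panel u,s -0.0042 0.0007 depth 0.21943024
mark tool [0.0156 0.0041 0.0559] panel u,s -0.0196 -0.0004 depth 0.19688368
bar near tool [-0.0207  0.0043  0.0559] panel u,s -0.0558 -0.0032 depth 0.20843126
pin tool [0.0792 0.0096 0.075 ] panel u,s 0.0443 -0.0011 depth 0.198499
170 253 273
178 243 283
186 238 288
194 237 289
202 239 287
210 243 283
218 253 275
226 253 274
234 248 274
242 258 266
```

View pics/w1c.png

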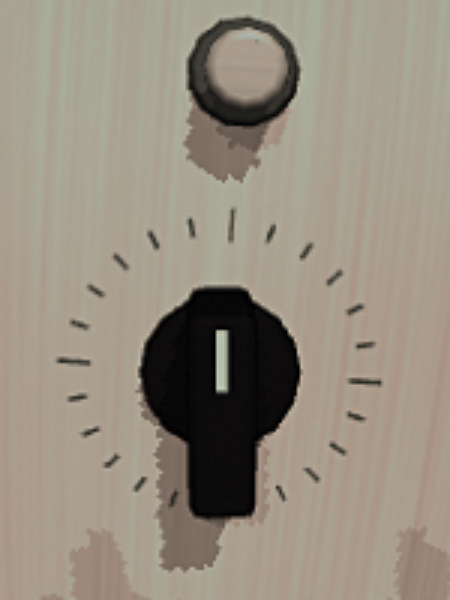

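```bash
sed -i 's/^K=M-.036\*U/K=M-.035*U-.001*S/' g.py; python3 -c "
from g import *
rep(K+.018*N,Rk)"
```

```text
t 2.7 pos [ 0.3992 -0.3591  0.1934] J [-1.1  -0.01  2.09  0.59  1.11 -0.29] F [-0.4  0.1 -0.4] T [-0.12  0.19 -0.05] op 1.0
d [ 0.039   0.0128 -0.0698]
rotvec deg [-0.16  0.01 -0.26]
```

```bash
python3 -m inch '[[0,0,0,0.006,0.002,-0.011,1],[0,0,0,0.006,0.002,-0.011,1],[0,0,0,0.006,0.002,-0.011,1],[0,0,0,0.006,0.002,-0.011,1],[0,0,0,0.006,0.002,-0.011,1]]'
python3 -m inch '[[0,0,0,0.005,0.0015,-0.008,1],[0,0,0,0.004,0.0013,-0.0068,1],[0,0,0,0,0,0,1],[0,0,0,0,0,0,1]]'
python3 -c "
from g import *
rep(K+.018*N,Rk)"
```

```text
clock: 3.12
position: [0.4307, -0.3483, 0.1385]
tool_rot: [0.938, 0.228, 0.256, -0.043]
wrist_force: [0.8, 0.5, -0.2]
opening: 1.002
clock: 3.45
position: [0.4389, -0.3462, 0.1238]
tool_rot: [0.939, 0.228, 0.256, -0.044]
wrist_force: [-0.1, -0.8, 0.3]
opening: 0.999
t 3.45 pos [ 0.4389 -0.3462  0.1238] J [-1.02  0.1   2.12  0.65  0.95 -0.32] F [-0.1 -0.8  0.3] T [-0.05  0.19  0.01] op 0.999
d [-0.0007 -0.     -0.0003]
rotvec deg [-0.03  0.04 -0.37]
```

```bash
python3 -m inch '[[0,0,0,0,0,0,0.3],[0,0,0,0,0,0,0],[0,0,0,0,0,0,-0.3],[0,0,0,0,0,0,-0.6],[0,0,0,0,0,0,-1]]'
python3 -m inch '[[0,0,0,0,0,0,-1],[0,0,0,0,0,0,-1],[0,0,0,0,0,0,-1],[0,0,0,0,0,0,-1]]'
python3 -c "
from g import *
rep(K+.018*N,Rk)"
```

```text
clock: 3.87
position: [0.4387, -0.3471, 0.1249]
tool_rot: [0.939, 0.227, 0.256, -0.042]
wrist_force: [0.3, -0.2, -0.3]
opening: 0.301
clock: 4.2
position: [0.4383, -0.3464, 0.1249]
tool_rot: [0.939, 0.228, 0.256, -0.043]
wrist_force: [-4.8, 1.6, 4.9]
opening: 0.18
t 4.2 pos [ 0.4383 -0.3464  0.1249] J [-1.02  0.1   2.12  0.65  0.95 -0.32] F [-4.8  1.6  4.9] T [0.23 0.45 0.24] op 0.18
d [-0.0001  0.0002 -0.0013]
rotvec deg [-0.    0.06 -0.38]
```

```bash
cat > tq.py <<'E'
from g import *
s,p,R=now()
a=(Rk.inv()*R).as_rotvec()  # tool z = -N -> clockwise positive
print("t %.2f"%s['clock'],"cw deg",np.degrees(a[2]).round(2),"tilt",np.degrees(a[:2]).round(2),"tqN",round(float(np.array(s['torque'])@N),3),"Fu,s,n",[round(float(np.array(s['wrist_force'])@w),1) for w in(U,S,N)],"d",((p-K)@U).round(4),((p-K)@S).round(4),((p-K)@N).round(4),"j6",round(s['joints'][5],2),"op",round(s['opening'],3))
E
python3 tq.py
for i in 1 2 3; do python3 -m inch '[[0.92,0.39,-1.73,0,0,0,-1],[0.92,0.39,-1.73,0,0,0,-1]]' >/dev/null; python3 tq.py; done
```

```text
t 4.20 cw deg -0.34 tilt [0.17 0.07] tqN 0.014 Fu,s,n [-0.8, 3.4, 6.1] d 0.0007 -0.0002 0.0191 j6 -0.32 op 0.18
t 4.37 cw deg 3.73 tilt [0.16 0.06] tqN 0.128 Fu,s,n [-0.4, 4.2, 5.8] d 0.0007 -0.0002 0.0191 j6 -0.25 op 0.18
t 4.53 cw deg 7.72 tilt [0.15 0.06] tqN 0.185 Fu,s,n [-0.1, 4.0, 6.3] d 0.0007 -0.0003 0.0191 j6 -0.18 op 0.175
t 4.70 cw deg 11.72 tilt [0.15 0.06] tqN 0.161 Fu,s,n [-1.4, 3.3, 5.2] d 0.0007 -0.0003 0.0191 j6 -0.11 op 0.179
```

```bash
for i in 1 2 3 4 5; do python3 -m inch '[[0.46,0.195,-0.866,0,0,0,-1],[0,0,0,0,0,0,-1]]' >/dev/null; python3 tq.py; done
```

```text
t 4.87 cw deg 12.69 tilt [0.15 0.06] tqN -0.115 Fu,s,n [-1.6, 4.6, 7.2] d 0.0007 -0.0003 0.0191 j6 -0.1 op 0.178
t 5.03 cw deg 13.69 tilt [0.14 0.06] tqN -0.134 Fu,s,n [-0.9, 4.0, 6.0] d 0.0007 -0.0003 0.0191 j6 -0.08 op 0.178
t 5.20 cw deg 14.69 tilt [0.14 0.06] tqN -0.096 Fu,s,n [-1.2, 3.6, 6.6] d 0.0007 -0.0003 0.0191 j6 -0.06 op 0.181
t 5.37 cw deg 15.69 tilt [0.14 0.06] tqN -0.101 Fu,s,n [-0.8, 3.7, 5.8] d 0.0007 -0.0004 0.0191 j6 -0.04 op 0.178
t 5.53 cw deg 16.69 tilt [0.14 0.06] tqN -0.159 Fu,s,n [-1.5, 3.6, 7.3] d 0.0007 -0.0004 0.0192 j6 -0.03 op 0.176
```

```bash
for i in 1 2 3 4 5 6 7; do python3 -m inch '[[0.46,0.195,-0.866,0,0,0,-1],[0.46,0.195,-0.866,0,0,0,-1]]' >/dev/null; python3 tq.py; done
```

```text
t 5.70 cw deg 18.67 tilt [0.13 0.06] tqN 0.138 Fu,s,n [0.0, 3.9, 6.6] d 0.0007 -0.0004 0.0192 j6 0.01 op 0.181
t 5.87 cw deg 20.67 tilt [0.13 0.05] tqN 0.09 Fu,s,n [-1.1, 3.2, 5.4] d 0.0007 -0.0004 0.0191 j6 0.04 op 0.181
t 6.03 cw deg 22.67 tilt [0.13 0.05] tqN 0.108 Fu,s,n [-0.1, 2.8, 6.6] d 0.0007 -0.0004 0.0191 j6 0.08 op 0.178
t 6.20 cw deg 24.67 tilt [0.12 0.05] tqN 0.116 Fu,s,n [-0.1, 3.3, 5.7] d 0.0007 -0.0004 0.0191 j6 0.11 op 0.178
t 6.37 cw deg 26.67 tilt [0.11 0.05] tqN 0.093 Fu,s,n [0.3, 3.0, 6.1] d 0.0007 -0.0005 0.0191 j6 0.15 op 0.181
t 6.53 cw deg 28.67 tilt [0.11 0.05] tqN 0.166 Fu,s,n [0.2, 2.7, 6.2] d 0.0007 -0.0005 0.0191 j6 0.18 op 0.177
t 6.70 cw deg 30.67 tilt [0.11 0.05] tqN 0.161 Fu,s,n [-0.9, 4.0, 6.1] d 0.0007 -0.0005 0.0191 j6 0.22 op 0.178
```

```bash
for i in 1 2 3 4 5 6 7; do python3 -m inch '[[0.46,0.195,-0.866,0,0,0,-1],[0.46,0.195,-0.866,0,0,0,-1]]' >/dev/null; python3 tq.py; done
```

```text
t 6.87 cw deg 32.67 tilt [0.1  0.05] tqN 0.151 Fu,s,n [-0.7, 3.5, 5.8] d 0.0007 -0.0005 0.0191 j6 0.25 op 0.177
t 7.03 cw deg 34.67 tilt [0.1  0.05] tqN 0.064 Fu,s,n [-1.3, 3.5, 5.7] d 0.0007 -0.0005 0.0191 j6 0.29 op 0.18
t 7.20 cw deg 36.67 tilt [0.09 0.05] tqN 0.106 Fu,s,n [-1.4, 3.0, 5.6] d 0.0006 -0.0005 0.0191 j6 0.32 op 0.175
t 7.37 cw deg 38.67 tilt [0.09 0.05] tqN 0.199 Fu,s,n [-0.7, 3.4, 6.9] d 0.0006 -0.0006 0.0191 j6 0.36 op 0.179
t 7.53 cw deg 40.67 tilt [0.08 0.05] tqN 0.057 Fu,s,n [-1.2, 3.3, 5.6] d 0.0006 -0.0006 0.0191 j6 0.39 op 0.178
t 7.70 cw deg 42.67 tilt [0.08 0.05] tqN 0.078 Fu,s,n [-0.6, 3.5, 6.1] d 0.0006 -0.0006 0.0191 j6 0.43 op 0.178
t 7.87 cw deg 44.67 tilt [0.07 0.05] tqN 0.098 Fu,s,n [-0.5, 3.7, 6.3] d 0.0006 -0.0006 0.0191 j6 0.46 op 0.172
```

```bash
for i in 1 2 3 4; do python3 -m inch '[[0.46,0.195,-0.866,0,0,0,-1],[0.46,0.195,-0.866,0,0,0,-1]]' >/dev/null; python3 tq.py; done
```

```text
t 8.03 cw deg 46.67 tilt [0.07 0.05] tqN 0.076 Fu,s,n [-0.5, 2.5, 5.6] d 0.0006 -0.0006 0.0191 j6 0.5 op 0.171
t 8.20 cw deg 48.69 tilt [0.07 0.05] tqN -0.044 Fu,s,n [-1.2, 2.7, 5.5] d 0.0006 -0.0006 0.0191 j6 0.53 op 0.173
t 8.37 cw deg 50.71 tilt [0.06 0.05] tqN -0.165 Fu,s,n [-1.7, 2.2, 6.7] d 0.0005 -0.0006 0.0191 j6 0.57 op 0.178
t 8.53 cw deg 52.7 tilt [0.06 0.06] tqN 0.284 Fu,s,n [-1.0, 3.2, 6.0] d 0.0006 -0.0007 0.0191 j6 0.6 op 0.18
```

Run:
```python
from bench import arm
import cv2,numpy as np
for n in("scene","top"):
    p,d=arm.grab_frame(n);c=arm.get_calibration(n);np.savez(n+"2.npz",p=p,d=d,**{k:np.array(v) for k,v in c.items()})
    if n=="scene":cv2.imwrite("pics/s2.png",cv2.resize(p[150:370,230:430,::-1],None,fx=2.7,fy=2.7))
```

```text
(no output)
```

View pics/s2.png

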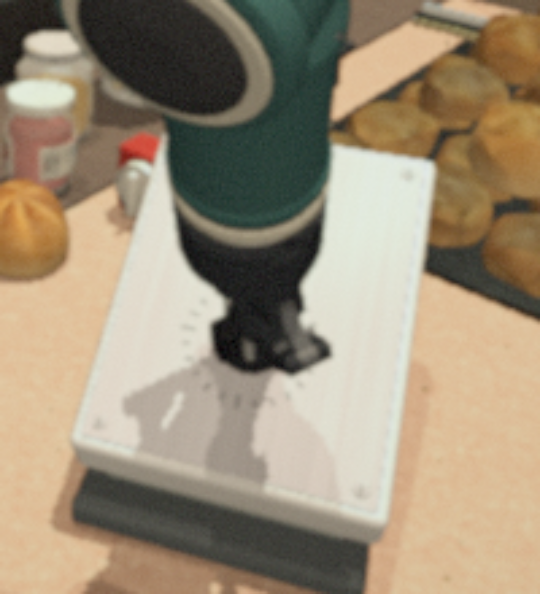

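The gripper holds the bar, and the torque dipped at 48.7–50.7° and then rose at 52.7°, so the middle of the notch is around 52°. I'll check the static torque, then let go so the knob can centre itself.

```bash
python3 tq.py; python3 -m inch '[[-0.23,-0.1,0.433,0,0,0,-1],[0,0,0,0,0,0,-1],[0,0,0,0,0,0,-1]]'>/dev/null; python3 tq.py; python3 -m inch '[[0,0,0,0,0,0,-0.6],[0,0,0,0,0,0,-0.4],[0,0,0,0,0,0,-0.2],[0,0,0,0,0,0,0],[0,0,0,0,0,0,0]]'; python3 tq.py
```

```text
t 8.63 cw deg 52.64 tilt [0.05 0.05] tqN 0.023 Fu,s,n [-1.5, 2.4, 6.7] d 0.0005 -0.0007 0.0192 j6 0.6 op 0.178
t 8.88 cw deg 52.17 tilt [0.06 0.07] tqN -0.224 Fu,s,n [-0.6, 2.6, 6.1] d 0.0005 -0.0006 0.0191 j6 0.59 op 0.179
clock: 9.3
position: [0.4389, -0.3468, 0.1244]
tool_rot: [0.942, -0.211, 0.211, -0.151]
wrist_force: [0.1, -0.2, -1.0]
opening: 0.497
t 9.30 cw deg 52.17 tilt [0.07 0.09] tqN 0.029 Fu,s,n [-0.5, -0.2, -0.9] d 0.0008 -0.0008 0.0185 j6 0.59 op 0.497
```

Released. I'll back off along the normal and check the bar's angle.

```bash
python3 -m inch '[[0,0,0,-0.005,-0.002,0.009,0.2],[0,0,0,-0.01,-0.004,0.018,0.2],[0,0,0,-0.013,-0.005,0.024,0.2],[0,0,0,-0.013,-0.005,0.024,0.2],[0,0,0,-0.008,-0.003,0.015,0.2]]'
python3 - <<'E'
from g import *
from bench import arm
rep()
c=arm.get_calibration("wrist");p,d=arm.grab_frame("wrist");cv2.imwrite("pics/wrist3.png",p[:,:,::-1])
np.savez("wrist3.npz",p=p,d=d,**{k:np.array(v) for k,v in c.items()})
E
```

```text
clock: 9.72
position: [0.3892, -0.3671, 0.2177]
tool_rot: [0.942, -0.211, 0.212, -0.15]
wrist_force: [-0.3, -0.8, -0.0]
opening: 0.603
t 9.72 pos [ 0.3892 -0.3671  0.2177] J [-1.13 -0.03  2.06  0.58  1.15  0.63] F [-0.3 -0.8 -0. ] T [-0.08  0.21 -0.03] op 0.603
```

View pics/wrist3.png

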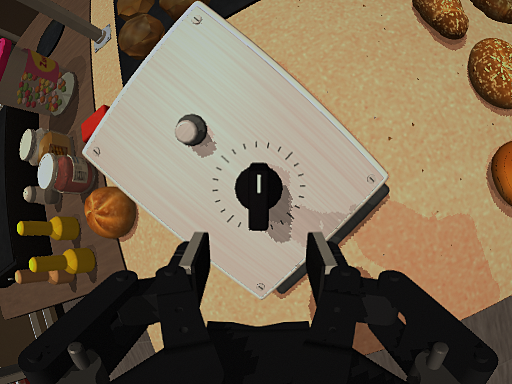

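The bar still lines up with the jaws (pixel column 259, rows 165–230), so it is resting about 52° clockwise of its start. I'll refine the pin and pounder positions.

```bash
cat >> g.py <<'E'
y=np.array([np.cos(np.radians(35)),np.sin(np.radians(35)),0]);zz=np.array([0,0,-1.])
Rp=Ro.from_matrix(np.stack([np.cross(y,zz),y,zz],1))
E
python3 - <<'E'
from g import *
z=load("wrist",3);p=z['p']
g=p[105:155,165:215];cv2.imwrite("pics/pin3.png",cv2.resize(g[:,:,::-1],None,fx=8,fy=8))
t=np.array([.477,.158,.25]);rep(t,Rp)
# head position via scene/top triangulation of handle top
zs,zt=load("scene"),load("top")
for n,b in(("scene",(155,175,172,190)),("top",(153,172,222,240))):
    zz_=load(n);cv2.imwrite(f"pics/po_{n}.png",cv2.resize(zz_['p'][b[2]-15:b[3]+45,b[0]-10:b[1]+20,::-1],None,fx=8,fy=8,interpolation=cv2.INTER_NEAREST))
E
```

```text
t 9.77 pos [ 0.3894 -0.369   0.2205] J [-1.13 -0.04  2.06  0.58  1.16  0.63] F [ 0.8 -1.9  1.9] T [-0.1   0.2  -0.03] op 0.6
d [0.0876 0.527  0.0295]
rotvec deg [-40.24  -5.08 145.72]
```

View pics/pin3.png

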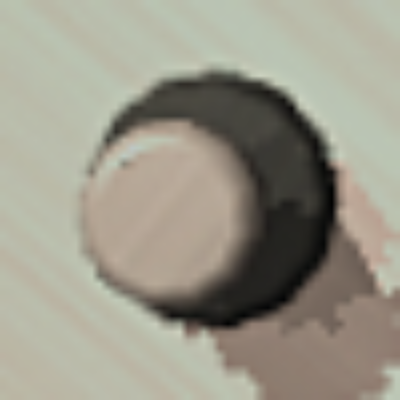

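```bash
for i in 1 2 3 4; do python3 -m inch '[[-1.83,-0.23,6.62,0.004,0.024,0.004,0.4],[-1.83,-0.23,6.62,0.004,0.024,0.004,0.4],[-1.83,-0.23,6.62,0.004,0.024,0.004,0.4],[-1.83,-0.23,6.62,0.004,0.024,0.004,0.4],[-1.83,-0.23,6.62,0.004,0.024,0.004,0.4]]' | head -2; done
python3 -m inch '[[-1.83,-0.23,6.62,0.004,0.024,0.004,0.4],[-1.83,-0.23,6.62,0.004,0.024,0.004,0.4],[0,0,0,0,0,0,0.4],[0,0,0,0,0,0,0.4]]'
python3 - <<'E'
from g import *
from bench import arm
z=load("wrist",3);q=fplane(z,186,131,.024);print("pin panel",((q-M)@U).round(4),((q-M)@S).round(4))
q=fplane(z,259,200,.043);print("bar",((q-M)@U).round(4),((q-M)@S).round(4))
rep(np.array([.477,.158,.25]),Rp)
c=arm.get_calibration("wrist");p,d=arm.grab_frame("wrist");cv2.imwrite("pics/wrist4.png",p[:,:,::-1])
np.savez("wrist4.npz",p=p,d=d,**{k:np.array(v) for k,v in c.items()})
E
```

```text
clock: 10.18
position: [0.4095, -0.2448, 0.2346]
clock: 10.6
position: [0.4296, -0.1247, 0.2547]
clock: 11.02
position: [0.4497, -0.0046, 0.2748]
clock: 11.43
position: [0.4697, 0.1156, 0.2948]
clock: 11.77
position: [0.4775, 0.1639, 0.3024]
tool_rot: [0.462, 0.887, -0.004, 0.001]
wrist_force: [-0.4, 0.0, -0.3]
opening: 0.701
pin panel 0.0445 -0.0029
bar -0.0338 -0.0034
t 11.77 pos [0.4775 0.1639 0.3024] J [ 0.29 -0.09  1.88 -0.01  1.36 -0.32] F [-0.4  0.  -0.3] T [-0.   -0.03 -0.02] op 0.701
d [-0.0005 -0.0059 -0.0524]
rotvec deg [ 0.44 -0.04  0.08]
```

View pics/wrist4.png

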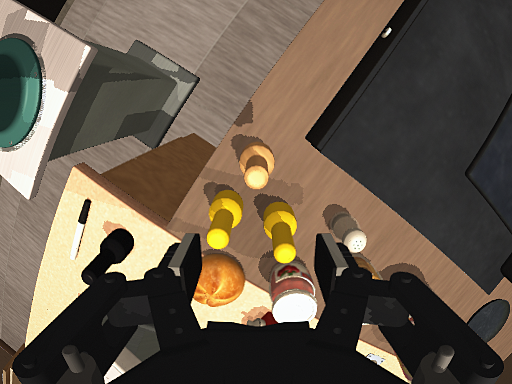

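The wrist view shows the natural pounder's handle top at (256,177), centred between the jaws. The two yellow look-alikes are at (224,220) and (281,232).

Run:
```python
from g import *
z=load("wrist",4);p=z['p']
hsv=cv2.cvtColor(p,cv2.COLOR_RGB2HSV)
cv2.imwrite("pics/po4.png",cv2.resize(p[140:200,225:290,::-1],None,fx=8,fy=8))
def zp(u,v,h):
    o,r=fray(z,u,v);return o+r*((h-o[2])/r[2])
print(zp(256.5,178,.134), zp(256,155,.04), zp(257.5,153,.054))
for a in ((224,225),(281,240)):print(zp(*a,.1))
```

```text
[0.47836988 0.16024472 0.134     ] [0.47244322 0.16618362 0.04      ] [0.47128032 0.17151158 0.054     ]
[0.48417205 0.08131633 0.1       ]
[0.55373194 0.1050771  0.1       ]
```

View pics/po4.png

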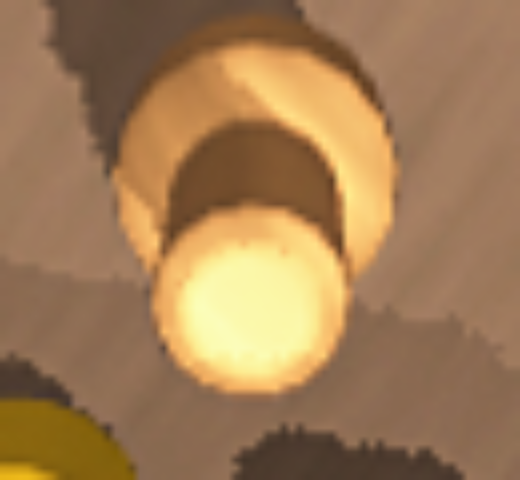

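```bash
python3 -m inch '[[0.44,0,0,0,-0.002,-0.025,0.4],[0,0,0,0,-0.002,-0.025,0.4],[0,0,0,0,0,-0.025,0.4],[0,0,0,0,0,-0.025,0.4],[0,0,0,0,0,-0.025,0.4]]'
python3 -m inch '[[0,0,0,0,0,-0.025,0.4],[0,0,0,0,0,-0.025,0.4],[0,0,0,0,0,-0.02,0.4],[0,0,0,0,0,-0.015,0.4],[0,0,0,0,0,0,0.4]]'
python3 -c "
from g import *
rep(np.array([.478,.1595,.089]),Rp)"
```

```text
clock: 12.23
position: [0.4774, 0.1565, 0.1763]
tool_rot: [0.465, 0.885, -0.0, -0.0]
wrist_force: [-0.2, 0.1, -0.1]
opening: 0.7
clock: 12.65
position: [0.4743, 0.1557, 0.0886]
tool_rot: [0.465, 0.885, -0.003, -0.003]
wrist_force: [-1.1, 0.3, -0.4]
opening: 0.697
t 12.65 pos [0.4743 0.1557 0.0886] J [ 0.27  0.09  2.11  0.    0.95 -0.34] F [-1.1  0.3 -0.4] T [-0.03  0.02 -0.02] op 0.697
d [0.0037 0.0038 0.0004]
rotvec deg [ 0.12 -0.46  0.43]
```

```bash
python3 -m inch '[[0,0,0,0.003,0.003,0,0.4],[0,0,0,0,0,0,0.4],[0,0,0,0,0,0,0.4]]'
python3 -c "
from g import *
rep(np.array([.478,.1595,.089]),Rp)"
```

```text
clock: 12.9
position: [0.4824, 0.1613, 0.0942]
tool_rot: [0.464, 0.886, 0.001, 0.001]
wrist_force: [0.3, -0.5, 0.0]
opening: 0.7
t 12.9 pos [0.4824 0.1613 0.0942] J [ 0.27  0.09  2.1   0.    0.95 -0.33] F [ 0.3 -0.5  0. ] T [-0.03  0.03 -0.03] op 0.7
d [-0.0044 -0.0018 -0.0052]
rotvec deg [-0.05  0.15  0.3 ]
```

```bash
python3 -m inch '[[0,0,0,-0.004,-0.002,-0.005,0.4],[0,0,0,0,0,0,0.4],[0,0,0,0,0,0,0.4]]'
python3 -c "
from g import *
rep(np.array([.478,.1595,.089]),Rp)"; python3 -m inch '[[0,0,0,0,0,0,0],[0,0,0,0,0,0,-0.3],[0,0,0,0,0,0,-1],[0,0,0,0,0,0,-1],[0,0,0,0,0,0,-1]]';python3 -m inch '[[0,0,0,0,0,0,-1],[0,0,0,0,0,0,-1]]'
python3 -c "
from g import *
rep(np.array([.478,.1595,.089]),Rp)"
```

```text
clock: 13.15
position: [0.4763, 0.1592, 0.0876]
tool_rot: [0.464, 0.886, -0.0, -0.0]
wrist_force: [0.4, -0.3, -0.4]
opening: 0.698
t 13.15 pos [0.4763 0.1592 0.0876] J [ 0.27  0.09  2.11  0.    0.94 -0.33] F [ 0.4 -0.3 -0.4] T [0.03 0.   0.04] op 0.698
d [0.0017 0.0003 0.0014]
rotvec deg [-0.   -0.03  0.24]
clock: 13.57
position: [0.4772, 0.1595, 0.0879]
tool_rot: [0.464, 0.886, 0.0, 0.0]
wrist_force: [0.3, 0.4, 2.6]
opening: 0.307
clock: 13.73
position: [0.4772, 0.1595, 0.0879]
tool_rot: [0.464, 0.886, 0.0, 0.0]
wrist_force: [0.2, 1.1, 3.3]
opening: 0.302
t 13.73 pos [0.4772 0.1595 0.0879] J [ 0.27  0.09  2.11  0.    0.94 -0.33] F [0.2 1.1 3.3] T [ 0.12 -0.07 -0.03] op 0.302
d [0.0008 0.     0.0011]
rotvec deg [-0.02  0.03  0.24]
```

```bash
cat >> g.py <<'E'
PIN=M+.044*U-.0015*S
L=.088
E
python3 -m inch '[[0,0,0,0,0,0.015,-1],[0,0,0,0,0,0.03,-1],[0,0,0,0,0,0.035,-1],[0,0,0,0,0,0.035,-1],[0,0,0,0,0,0.035,-1]]'
python3 -m inch '[[0,0,0,0,0,0.03,-1],[0,0,0,0,0,0.025,-1],[0,0,0,0,0,0,-1]]'
python3 -c "
from g import *
T=PIN+(.024+L+.04)*N;print(T)
rep(T,Rk)"
```

```text
clock: 14.15
position: [0.4755, 0.1589, 0.2377]
tool_rot: [0.464, 0.886, -0.001, -0.001]
wrist_force: [1.0, -0.1, -2.0]
opening: 0.307
clock: 14.4
position: [0.4794, 0.16, 0.2986]
tool_rot: [0.464, 0.886, 0.003, 0.003]
wrist_force: [0.4, 0.9, -1.0]
opening: 0.302
[ 0.43967547 -0.34612758  0.27913586]
t 14.4 pos [0.4794 0.16   0.2986] J [ 0.27 -0.1   1.89  0.    1.34 -0.33] F [ 0.4  0.9 -1. ] T [-0.01 -0.08  0.  ] op 0.302
d [-0.0397 -0.5061 -0.0194]
rotvec deg [ 32.52 -10.07 -95.22]
```

```bash
for i in 1 2 3 4; do python3 -m inch '[[1.63,-0.5,-4.76,-0.002,-0.0253,0,-1],[1.63,-0.5,-4.76,-0.002,-0.0253,0,-1],[1.63,-0.5,-4.76,-0.002,-0.0253,0,-1],[1.63,-0.5,-4.76,-0.002,-0.0253,0,-1],[1.63,-0.5,-4.76,-0.002,-0.0253,0,-1]]' | head -2; done
python3 -m inch '[[0,0,0,0,0,0,-1],[0,0,0,0,0,0,-1]]' | tail -1
python3 - <<'E'
from g import *
from bench import arm
T=PIN+(.024+L+.04)*N
rep(T,Rk)
for n in("scene","top"):
    p,d=arm.grab_frame(n);c=arm.get_calibration(n);np.savez(n+"5.npz",p=p,d=d,**{k:np.array(v) for k,v in c.items()})
    b=(230,430,130,330) if n=="scene" else (270,420,120,290)
    cv2.imwrite(f"pics/{n}5.png",cv2.resize(p[b[2]:b[3],b[0]:b[1],::-1],None,fx=3,fy=3))
E
```

```text
clock: 14.82
position: [0.4654, 0.0318, 0.2901]
clock: 15.23
position: [0.4553, -0.0946, 0.2902]
clock: 15.65
position: [0.4454, -0.221, 0.29]
clock: 16.07
position: [0.4354, -0.3473, 0.2897]
opening: 0.299
t 16.23 pos [ 0.4354 -0.347   0.2897] J [-1.03 -0.07  1.96  0.56  1.24 -0.11] F [ 0.1  0.5 -1.7] T [-0.15  0.4  -0.05] op 0.299
d [ 0.0043  0.0009 -0.0106]
rotvec deg [-0.76 -0.2  -0.2 ]
```

View pics/scene5.png

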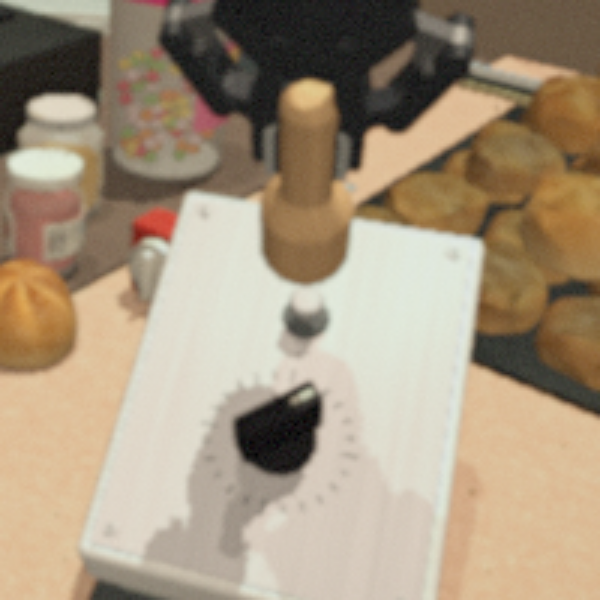

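View pics/top5.png

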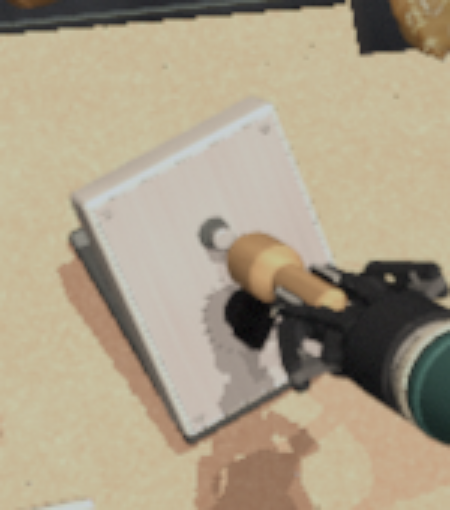

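Both views show the pounder lined up above the pin, with the face's lower rim at scene crop (305,280), the pin at (305,305) and the bar knob turned clockwise. I'll check the alignment by projecting the predicted face centre and pin.

Run:
```python
from g import *
s,p,R=now();fz=p+L*R.apply([0,0,1])
print("face panel",((fz-M)@U).round(4),((fz-M)@S).round(4),((fz-M)@N).round(4))
for n,b in(("scene",(230,130)),("top",(270,120))):
    z=load(n,5);T=np.linalg.inv(z['world_from_camera'])
    for nm,X in(("face",fz),("grip+.034",fz+R.apply([0,0,-.134])),("pin",PIN+.024*N)):
        c=T[:3,:3]@X+T[:3,3];u=z['fx']*c[0]/c[2]+z['cx'];v=z['fy']*c[1]/c[2]+z['cy'];print(n,nm,"crop px",((u-b[0])*3).round(0),((v-b[1])*3).round(0))
```

```text
face panel 0.0474 0.0014 0.0756
scene face crop px 304.0 243.0
scene grip+.034 crop px 311.0 86.0
scene pin crop px 307.0 297.0
top face crop px 249.0 255.0
top grip+.034 crop px 335.0 306.0
top pin crop px 226.0 239.0
```

```bash
python3 -m inch '[[-0.76,-0.2,-0.2,0.004,0.001,-0.01,-1],[0,0,0,0.005,0.002,-0.009,-1],[0,0,0,0.005,0.002,-0.009,-1],[0,0,0,0,0,0,-1],[0,0,0,0,0,0,-1]]'
cat > pf.py <<'E'
from g import *
s,p,R=now();fz=p+L*R.apply([0,0,1])
print("t %.2f"%s['clock'],"face panel u,s,n",((fz-M)@U).round(4),((fz-M)@S).round(4),((fz-M)@N).round(4),"F u,s,n",[round(float(np.array(s['wrist_force'])@w),1) for w in(U,S,N)],"op",round(s['opening'],3),"rot",np.degrees((Rk*R.inv()).as_rotvec()).round(2))
E
python3 pf.py
```

```text
clock: 16.75
position: [0.4509, -0.3402, 0.2632]
tool_rot: [0.939, 0.227, 0.256, -0.042]
wrist_force: [-0.6, -0.2, -0.7]
opening: 0.298
t 16.75 face panel u,s,n 0.047 -0.0004 0.0439 F u,s,n [-0.9, 0.0, -0.3] op 0.298 rot [ 0.07  0.09 -0.21]
```

```bash
python3 -m inch '[[0,0,0,0.001,0,-0.005,-1],[0,0,0,0.0023,0.001,-0.0043,-1],[0,0,0,0.0023,0.001,-0.0043,-1],[0,0,0,0,0,0,-1]]'>/dev/null; python3 pf.py
for i in 1 2 3; do python3 -m inch '[[0,0,0,0.00092,0.00039,-0.00173,-1],[0,0,0,0.00092,0.00039,-0.00173,-1]]'>/dev/null; python3 pf.py; done
```

```text
t 17.08 face panel u,s,n 0.045 -0.0016 0.0295 F u,s,n [-0.8, 0.8, -1.9] op 0.306 rot [ 0.11  0.12 -0.11]
t 17.25 face panel u,s,n 0.0456 -0.0026 0.0267 F u,s,n [-0.6, -0.1, -1.6] op 0.304 rot [ 0.21  0.19 -0.09]
t 17.42 face panel u,s,n 0.0456 -0.0027 0.0229 F u,s,n [-1.2, 0.8, 4.9] op 0.301 rot [ 0.22  0.19 -0.09]
t 17.58 face panel u,s,n 0.0457 -0.0027 0.0193 F u,s,n [-1.8, 2.2, 5.0] op 0.304 rot [ 0.24  0.19 -0.12]
```

```bash
for i in 1 2 3 ; do python3 -m inch '[[0,0,0,0.00092,0.00039,-0.00173,-1],[0,0,0,0.00092,0.00039,-0.00173,-1]]'>/dev/null; python3 pf.py; done
```

```text
t 17.75 face panel u,s,n 0.0457 -0.0027 0.015 F u,s,n [-1.9, 1.6, 5.9] op 0.303 rot [ 0.23  0.2  -0.09]
t 17.92 face panel u,s,n 0.0456 -0.0026 0.0107 F u,s,n [-1.3, 1.5, 5.9] op 0.301 rot [ 0.22  0.2  -0.08]
t 18.08 face panel u,s,n 0.0463 -0.0032 0.0092 F u,s,n [-5.4, 7.5, 34.8] op 0.305 rot [ 0.32  0.21 -0.18]
```

The pin has reached its stop: the force jumped and the face is about 9–10 mm off the panel. I'll back off and look.

```bash
python3 -m inch '[[0,0,0,-0.0023,-0.001,0.0043,-1],[0,0,0,-0.005,-0.002,0.009,-1],[0,0,0,-0.009,-0.004,0.017,-1],[0,0,0,-0.009,-0.004,0.017,-1],[0,0,0,-0.009,-0.004,0.017,-1]]'
python3 -m inch '[[0,0,0,-0.009,-0.004,0.017,-1],[0,0,0,0,0,0.01,-1],[0,0,0,0,0,0,-1]]'
python3 - <<'E'
from g import *
from bench import arm
rep()
for n in("scene","wrist"):
    p,d=arm.grab_frame(n);c=arm.get_calibration(n);np.savez(n+"6.npz",p=p,d=d,**{k:np.array(v) for k,v in c.items()})
    b=(250,400,180,360) if n=="scene" else (0,512,0,384)
    cv2.imwrite(f"pics/{n}6.png",cv2.resize(p[b[2]:b[3],b[0]:b[1],::-1],None,fx=3 if n=="scene" else 1,fy=3 if n=="scene" else 1))
    if n=="scene":
        z=load(n,6);P=pts(z);Mm=np.array([.4722,-.3309,.1244]);Lc=np.stack([(P-Mm)@U,(P-Mm)@S,(P-Mm)@N],-1)
        m=(abs(Lc[...,0]-.042)<.008)&(abs(Lc[...,1])<.008)&(Lc[...,2]<.03);print("pin heights",np.percentile(Lc[m][:,2],[10,50,90,99]).round(4))
E
```

```text
clock: 18.5
position: [0.4326, -0.3495, 0.294]
tool_rot: [0.939, 0.226, 0.256, -0.042]
wrist_force: [0.3, 1.0, -2.3]
opening: 0.302
clock: 18.75
position: [0.4249, -0.3552, 0.3241]
tool_rot: [0.939, 0.226, 0.257, -0.039]
wrist_force: [-0.1, -0.3, -0.5]
opening: 0.302
t 18.75 pos [ 0.4249 -0.3552  0.3241] J [-1.05 -0.1   1.92  0.55  1.29 -0.1 ] F [-0.1 -0.3 -0.5] T [-0.15  0.37 -0.04] op 0.302
pin heights [0.0033 0.0077 0.0097 0.0104]
```

View pics/scene6.png

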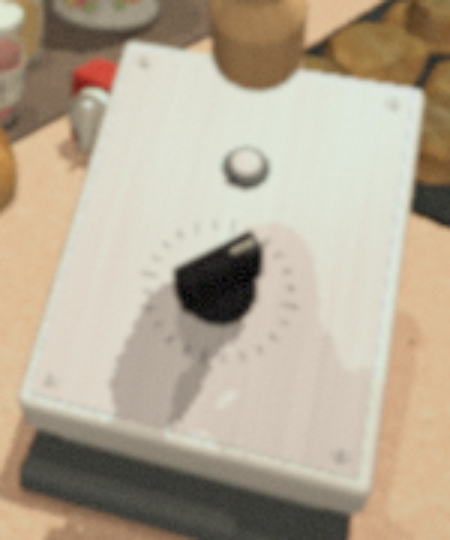

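View pics/wrist6.png

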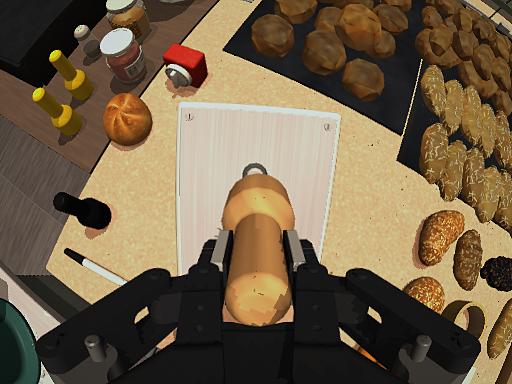

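The scene view shows the pin's head low on the panel at (245,165), about 10 mm proud, so it is home. The bar knob is still at its turned angle. Next I'll carry the pounder back to its free starting spot.

```bash
python3 -c "
from g import *
rep(np.array([.477,.1595,.30]),Rp)"
```

```text
t 18.85 pos [ 0.4243 -0.3538  0.321 ] J [-1.05 -0.1   1.93  0.55  1.29 -0.11] F [ 0.3 -0.4 -1.8] T [-0.12  0.39 -0.02] op 0.303
d [ 0.0527  0.5133 -0.021 ]
rotvec deg [-32.26  10.75  95.43]
```

```bash
for i in 1 2 3 4; do python3 -m inch '[[-1.61,0.54,4.77,0.0026,0.0256,-0.001,-1],[-1.61,0.54,4.77,0.0026,0.0256,-0.001,-1],[-1.61,0.54,4.77,0.0026,0.0256,-0.001,-1],[-1.61,0.54,4.77,0.0026,0.0256,-0.001,-1],[-1.61,0.54,4.77,0.0026,0.0256,-0.001,-1]]' | head -2; done
python3 -m inch '[[0,0,0,0,0,0,-1],[0,0,0,0,0,0,-1],[0,0,0,0,0,0,-1]]' | tail -2
python3 - <<'E'
from g import *
from bench import arm
rep(np.array([.477,.1595,.088]),Rp)
p,d=arm.grab_frame("scene");cv2.imwrite("pics/s7.png",cv2.resize(p[60:290,100:330,::-1],None,fx=2.5,fy=2.5))
E
```

```text
clock: 19.27
position: [0.4367, -0.224, 0.3142]
clock: 19.68
position: [0.4495, -0.0959, 0.3094]
clock: 20.1
position: [0.4622, 0.0321, 0.3045]
clock: 20.52
position: [0.475, 0.16, 0.2993]
wrist_force: [0.2, 0.3, -1.5]
opening: 0.302
t 20.77 pos [0.4752 0.1582 0.2998] J [ 0.27 -0.1   1.89  0.    1.36 -0.34] F [ 0.2  0.3 -1.5] T [-0.02 -0.   -0.02] op 0.302
d [ 0.0018  0.0013 -0.2118]
rotvec deg [ 0.03 -0.21  0.01]
```

View pics/s7.png

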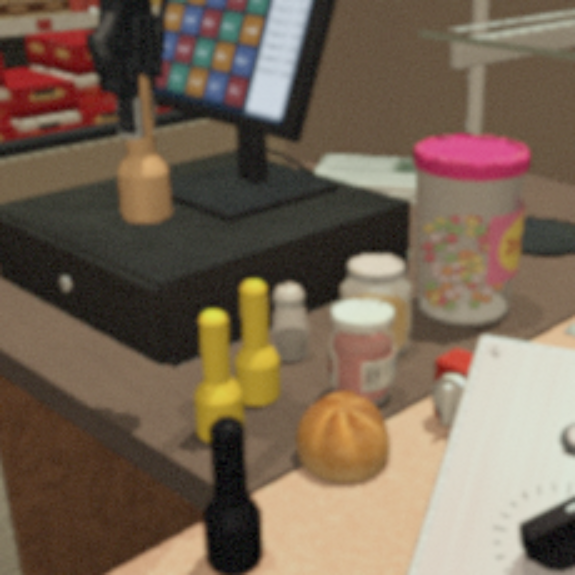

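The pounder hangs upright over its free spot at (110,420) in the crop. I'll lower it.

```bash
python3 -m inch '[[0,0,0,0.001,0.001,-0.025,-1],[0,0,0,0,0,-0.035,-1],[0,0,0,0,0,-0.035,-1],[0,0,0,0,0,-0.035,-1],[0,0,0,0,0,-0.03,-1]]' | head -2
python3 -m inch '[[0,0,0,0,0,-0.025,-1],[0,0,0,0,0,-0.012,-1],[0,0,0,0,0,0,-1],[0,0,0,0,0,0,-1]]'
python3 -c "
from g import *
rep(np.array([.477,.1595,.088]),Rp)"
```

```text
clock: 21.23
position: [0.4761, 0.1572, 0.1392]
clock: 21.57
position: [0.4772, 0.1582, 0.1046]
tool_rot: [0.463, 0.886, -0.0, -0.001]
wrist_force: [-0.1, -0.1, -1.7]
opening: 0.306
t 21.57 pos [0.4772 0.1582 0.1046] J [ 0.27  0.07  2.1   0.    0.98 -0.34] F [-0.1 -0.1 -1.7] T [-0.04 -0.02  0.02] op 0.306
d [-0.0002  0.0013 -0.0166]
rotvec deg [-0.   -0.08  0.15]
```

```bash
python3 -m inch '[[0,0,0,0,0,-0.006,-1],[0,0,0,0,0,-0.005,-1],[0,0,0,0,0,0,-1],[0,0,0,0,0,0,-1]]'; for i in 1 2 3; do python3 -m inch '[[0,0,0,0,0,-0.0015,-1],[0,0,0,0,0,0,-1],[0,0,0,0,0,0,-1]]' | sed -n 2,4p; done
```

```text
clock: 21.9
position: [0.4775, 0.1591, 0.0941]
tool_rot: [0.462, 0.887, 0.0, -0.0]
wrist_force: [-0.1, -0.6, -2.0]
opening: 0.309
position: [0.4772, 0.1591, 0.0921]
tool_rot: [0.462, 0.887, -0.0, -0.0]
wrist_force: [-0.7, 0.6, -1.4]
position: [0.477, 0.159, 0.0903]
tool_rot: [0.462, 0.887, -0.0, -0.001]
wrist_force: [0.2, -0.1, -2.0]
position: [0.477, 0.1589, 0.0888]
tool_rot: [0.462, 0.887, -0.0, -0.001]
wrist_force: [0.0, -0.1, -1.4]
```

```bash
for i in 1 2 3; do python3 -m inch '[[0,0,0,0,0,-0.0006,-1],[0,0,0,0,0,0,-1],[0,0,0,0,0,0,-1]]' | sed -n 2,4p; done
```

```text
position: [0.4771, 0.159, 0.0883]
tool_rot: [0.462, 0.887, -0.0, -0.0]
wrist_force: [0.5, -0.1, -2.3]
position: [0.4773, 0.159, 0.0879]
tool_rot: [0.462, 0.887, 0.0, -0.0]
wrist_force: [-0.3, 0.2, -0.6]
position: [0.4774, 0.1591, 0.0878]
tool_rot: [0.462, 0.887, 0.0, -0.0]
wrist_force: [-0.9, -0.7, 6.1]
```

It touches down at +6 N, so I'll release gently, let it settle and retreat straight up.

```bash
python3 -m inch '[[0,0,0,0,0,0,-0.3],[0,0,0,0,0,0,-0.2],[0,0,0,0,0,0,-0.1],[0,0,0,0,0,0,0.1],[0,0,0,0,0,0,0.3]]'; python3 -m inch '[[0,0,0,0,0,0,0.4],[0,0,0,0,0,0,0.4],[0,0,0,0,0,0.005,0.4],[0,0,0,0,0,0.015,0.4],[0,0,0,0,0,0.03,0.4]]';python3 -m inch '[[0,0,0,0,0,0.035,0.4],[0,0,0,0,0,0.035,0.4],[0,0,0,0,0,0.035,0.4],[0,0,0,0,0,0.03,0.4],[0,0,0,0,0,0,0.4]]'
python3 - <<'E'
from g import *
from bench import arm
rep()
for n in("scene","top","wrist"):
    p,d=arm.grab_frame(n);c=arm.get_calibration(n);np.savez(n+"8.npz",p=p,d=d,**{k:np.array(v) for k,v in c.items()})
    cv2.imwrite(f"pics/{n}8.png",p[:,:,::-1])
E
```

```text
clock: 23.82
position: [0.477, 0.1589, 0.0869]
tool_rot: [0.462, 0.887, -0.0, -0.0]
wrist_force: [-0.3, 0.0, 0.9]
opening: 0.642
clock: 24.23
position: [0.4739, 0.1581, 0.1342]
tool_rot: [0.462, 0.887, -0.003, -0.003]
wrist_force: [-0.2, 0.6, -0.4]
opening: 0.701
clock: 24.65
position: [0.481, 0.1601, 0.2808]
tool_rot: [0.462, 0.887, 0.005, 0.005]
wrist_force: [2.3, -0.4, 0.6]
opening: 0.699
t 24.65 pos [0.481  0.1601 0.2808] J [ 0.27 -0.09  1.91  0.    1.31 -0.34] F [ 2.3 -0.4  0.6] T [ 0.05 -0.05 -0.01] op 0.699
```

View pics/scene8.png

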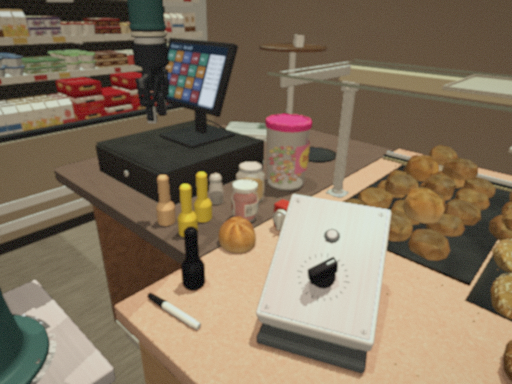

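View pics/wrist8.png

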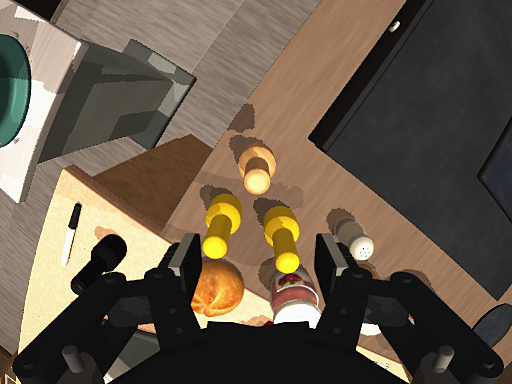

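The pounder stands upright at (165,200) in the scene view, the pin is low at (332,236), and the jars, shaker and bun haven't moved. I'll do one last numeric check, then hand in.

```bash
python3 -m inch '[[0,0,0,0,0,0,0.4],[0,0,0,0,0,0,0.4],[0,0,0,0,0,0,0.4]]' >/dev/null
python3 - <<'E'
from g import *
from bench import arm
z=load("scene",8);z0=load("scene",0);P=pts(z);Mm=np.array([.4722,-.3309,.1244]);Lc=np.stack([(P-Mm)@U,(P-Mm)@S,(P-Mm)@N],-1)
m=(abs(Lc[...,0]-.0435)<.007)&(abs(Lc[...,1])<.007);print("pin h",np.percentile(Lc[m][:,2],[50,90]).round(4))
m=(P[...,2]>.125)&(P[...,2]<.14)&(np.hypot(P[...,0]-.477,P[...,1]-.16)<.02);print("pounder top",P[m].mean(0).round(4),m.sum())
D=abs(z['p'][170:255,205:265].astype(int)-z0['p'][170:255,205:265]).mean();print("bystander img diff",D)
rep();arm.hand_in()
E
```

```text
pin h [0.0083 0.0094]
pounder top [0.4728 0.154  0.1295] 52
bystander img diff 3.0662091503267974
t 25.05 pos [0.4761 0.1587 0.2703] J [ 0.27 -0.08  1.92  0.    1.31 -0.34] F [ 0.4 -0.2 -0.1] T [-0.02 -0.    0.05] op 0.697
the job is handed in; nothing more can be done
```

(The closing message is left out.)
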